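# Unlatch the coin cassette from the hallway coin bank

## Task

Take the cream coin cassette out of the teal coin bank: squeeze its sprung red tab inward towards the cream grip fin, feel for the middle position in which the child-proof latch lets go (it holds when the tab is pressed too little and again when pressed too far) and, keeping the tab there, lift the cassette straight out without forcing the latch, jamming it against the bank or crushing the tab. Then set it down gently, upright, in the middle of the terracotta dish and let go. Leave the nail file, the hair clip and the bottle opener where they lie and do not push the dish about.

Things in the scene. Friction and masses are not known exactly. Their poses are not given: they have to be found in the camera images.
- bank: Teal plastic coin bank screwed to the console (never moves), a block 92 (x) x 98 (y) x 56 mm high with brass coins embossed on both x faces and an open well in its top for the cassette. Origin: console level, under the well's centre; z up. Outer faces at x = +-46, y = -46 and +52 mm. Well floor 6 mm up. The well leaves the seated cassette 1.5 mm of play each way in x, 0.8 mm in y.
- catch_edge (a point): Hidden two-sided catch inside the bank's +y wall, 47 to 53 mm above the console; this point: its middle, underside. It lets the hook pass only with the tab pressed in by d to d + 1.5 mm (give and play add up to 1 mm either side); d is 2 to 8 mm, differs from bank to bank, unseen: feel for it. Pulled up while caught, the cassette rises 1 mm, then stops dead.
- well_top (a point): Middle of the well's mouth, level with the bank's top, 56 mm above the console. The cassette must rise 50 mm from its seat to be clear of the bank. Nothing stands higher than this on the bank but the cassette's fin and tab.
- cassette: Cream plastic coin cassette, loose, 0.18 to 0.37 kg with its tab. Axes as the bank's when seated (origin then 6 mm above the bank's). Body 64 mm (x) by 44 mm (y from -32 to +12 mm), 50 mm high, its top flush with the bank's top; flat underside. Origin: level of the underside, midway between fin and well-pressed tab. A rigid grip fin (-y) and the red tab (+y) stand up on its top.
- fin_face (a point): Centre of the outer (-y) face of the rigid cream grip fin, 74 mm above the cassette's origin, at its y = -20 mm. Axes as the cassette. Fin 36 mm wide (x), 6 mm thick, from 50 to 85 mm above the cassette's origin.
- tab_face (a point): Centre of the outer (+y) face of the red tab, 74 mm above the cassette's origin, at its y = +27 mm when out (47 mm from fin_face), less when pressed. Axes as the cassette. Plate 30 mm wide (x), 4 mm thick, from 52 to 86 mm above the cassette's origin. At its foot, in the bank, a hook reaches out to y = +36 mm, its top 40 mm above the cassette's origin.
- pinch (a point): Point 74 mm above the cassette's origin (80 mm above the console when seated), on its z axis: where to pinch from above, fingers closing along the cassette's y. Only the tab gives way while both fingers close alike: as it goes in, shift the gripper towards the fin (-y) by half the tab's travel, or the fin is driven and the cassette jams on the bank (it bears up to 25 N there).
- tab (a joint): How far the red tab is pressed in towards the fin: 0 out (latched), 0.011 m at its stop (latched again by the inner catch). Spring: 4 N to start it, plus 1.4 N per mm (11 N at 5 mm, 19.5 N at the stop). A tug of 7 N on the cassette tells free from caught: it weighs under 4 N. The tab breaks if a finger presses it with more than 45 N.
- dish: Glazed terracotta dish, loose, 0.65 kg, round: rim 184 mm across and 26 mm high, inner floor flat, about 148 mm across and 6 mm above the console. Origin: centre of its underside; z up.
- nail_file: Chrome nail file, 155 x 13 x 7 mm, loose, lying along its x axis between bank and dish. Origin: its middle, underside. Bystander.
- hair_clip: Black plastic hair clip, 78 x 32 x 17 mm, loose, lying along its x axis beyond the bank or the dish. Origin: its middle, underside. Bystander.
- opener: Flat steel bottle opener with a ring end (at +x), 114 x 39 x 5 mm, loose, lying along its x axis beyond the bank or the dish. Origin: near its middle, underside. Bystander.
Not all that is in view belongs to the job. Leave any black look-alike of the bank alone. Leave any pink look-alike of the cassette alone.

How it is judged (in metres and radians):
On the way, in this order (a step that is already met when the one before it is completed fails the run):
1. the tab is pressed in while the cassette is still in the bank (value of joint tab above 0.0005 m and z of cassette in the frame of bank below 0.03 m), for 0.1 s.
2. the cassette is lifted clear of the bank (z of cassette in the frame of bank above 0.056 m and contact force between the fingers and cassette above 0.5 N), for 0.1 s.
At the end, for the whole second after the job is handed in: The cassette stands upright (within 0.08 rad) and still on the dish's floor, its origin within 25 mm of the dish's centre seen from above, and the fingers have let go (horizontal distance between cassette and dish below 0.025 m and z of cassette in the frame of dish below 0.01 m and angle between cassette's own z axis and vertical below 0.08 rad and linear speed of cassette below 0.02 m/s and contact force between the fingers and cassette below 0.1 N); the robot touches nothing.
It fails at once if the cassette is forced or jammed against the bank or its catch with more than 25 N (contact force between cassette and bank above 25 N).
It fails at once if the tab is pressed with more than 45 N (contact force between the fingers and tab above 45 N).
It fails at once if the cassette is set down on the dish with more than 25 N (contact force between cassette and dish above 25 N).
It fails at once if the dish is pushed more than 20 mm (distance of dish from where it was at the start of the episode above 0.02 m).
It fails at once if a bystander is moved more than 10 mm (distance of any of nail_file, hair_clip, opener from where it was at the start of the episode above 0.01 m).
It also fails if it takes over 72 s, if anything falls off the work surface, if the arm or the gripper's body presses on something with over 40 N, if the wrist force passes 120 N, or if a joint passes its speed limit or range.

## Robot

A 6-joint arm with a two-finger parallel gripper is mounted at the origin on the work surface. World frame = base frame: x ahead of the robot, y to its left, z up, the work surface at z = 0. Lengths are in mm, angles in rad, forces in N, time in s.
With the tool pointing down it reaches from about 275 to 750 mm from the base axis. Payload 10.2 kg.
Tool frame: the origin (TCP) lies on the centre line of the jaws, within the pads' length; the fingertips stand 17 mm ahead of it and the grasp point (between the pads) lies 2 mm behind it; z points along the fingers, y is the line along which they close (so a half turn about z gives the same grasp; the last joint's range is limited). The gripper opens to 88 mm and grips with 3 to 60 N. Pads are 18 mm wide; open, the fingers measure 123 mm over their backs; the gripper's body (75 mm by 187 mm) begins 45 mm behind the grasp point.
Start: joints at [-1.325, 0.313, 1.498, -0, 1.331, -0.223], TCP at [237.192, -468.371, 255.72] pointing down, gripper open.
Joint ranges: [-2.94, 2.94], [-0.97, 2.17], [0.19, 2.56], [-1.23, 4.37], [0.02, 3.11], [-2.88, 2.88]. Speed limits (rad/s): [2.39, 2.39, 3.01, 3.14, 3.14, 3.14].

## Interface

Orientations are given as [roll, pitch, yaw] about the fixed x, y, z axes, in that order (R = Rz(yaw) Ry(pitch) Rx(roll)).
In Python, from cell import env gives the robot as it stands.
- The arm moves only by the tool move_arm, never from a script. Its argument "commands" is a list of rows, each an object of numbers: "tx", "ty", "tz": the shift along the world's x, y, z in m; "rx", "ry", "rz": the turn, a rotation vector about the world's x, y, z in degrees. A call has 1 to 12 rows; each row shifts and turns the commanded pose from where the row before left it; what a row does not reach is not made up. A row lasts 1/12 s, in which the tool goes at most 41.7 mm and 7.16 degrees, less where a joint would pass 70% of its speed; a pose out of reach is approached as far as the arm can. A call with a gripper value outside its range is refused whole. "hand" is the closure, from 0 (fully open) to 1 (shut), set as the call begins (left out, the last holds). The fingers move at their own pace and stop on an object; the grip force is fixed at half the most. Time passes only in rows, so rows that do not move let the fingers close. It gives the time, the measured TCP pose, the force, the opening and the grip force at its end, in the units of the state.
- env.state(): the state, without advancing time (a new reading comes with each control period).
- env.capture(name): name is "side" or "top" or "wrist"; returns a dict with "frame" (384x512x3 uint8, red, green, blue), "fx", "fy", "cx", "cy" (pixels), "R" (3x3) and "t" (3): a world point X has camera coordinates R X + t. Camera axes: x right, y down, z forward; pixel columns grow to the right and rows downward; lengths in mm; the calibration is good to about 2 mm. A picture is of the moment at which its call begins. There is no depth.
- env.job_done(): hands the job in; it is judged then, once.
The state is a dict: "clock": time; "q": joint angles; "joint_vel": joint speeds; "joint_torque": joint torques, N m; "eef_pos": TCP position; "tool_rot": TCP orientation; "wrist_force": force on the tool from outside, world axes, zero at the start; "moment": the same for the moment, N m; "gripper_width": opening from 0.0 (shut) to 1.0 (fully open); "grip_force": force on a finger pad.
Only numpy, scipy, OpenCV 4.12 (cv2) and the standard library are available. Lean on these libraries where they do the work, as an engineer would, in place of code of your own. Each camera call takes 0.05 s, during which the arm holds its last target. There are 200 camera calls.

## Working session

There is one attempt and no reset: what is moved stays moved. The work goes in short steps, Python scripts to look and compute and a tool call to move; the robot and the scene stay as the last step left them, time stands still between calls to the robot, and variables do not carry over. Pictures are saved under pics/ and viewed, at most 10 in all, crops included, and the job is handed in when it is done.

Besides the shell and the picture viewer there is one more tool, called as name(argument=value, ...) on one line, values as JSON. move_arm: Moves the arm, as the interface text tells. Its arguments: {"type":"object","properties":{"commands":{"type":"array","items":{"type":"object","properties":{"tx":{"type":"number"},"ty":{"type":"number"},"tz":{"type":"number"},"rx":{"type":"number"},"ry":{"type":"number"},"rz":{"type":"number"}}}},"hand":{"type":"number"}},"required":["commands"]}

```bash
mkdir -p pics; cat > h.py <<'E'
import numpy as np,cv2,pickle
from cell import env
def snap(n,fn):
    c=env.capture(n); pickle.dump(c,open(f'{fn}.pkl','wb')); cv2.imwrite(f'pics/{fn}.png',c['frame'][:,:,::-1]); return c
def ray(c,u,v,z):
    R=np.array(c['R']);t=np.array(c['t']);d=R.T@np.array([(u-c['cx'])/c['fx'],(v-c['cy'])/c['fy'],1]);o=-R.T@t
    return o+d*(z-o[2])/d[2]
def proj(c,X):
    p=np.array(c['R'])@np.array(X)+np.array(c['t']);return p[0]/p[2]*c['fx']+c['cx'],p[1]/p[2]*c['fy']+c['cy']
E
python3 - <<'E'
from h import *
a=snap('top','top0');b=snap('side','side0')
print(env.state())
for c in(a,b):print(c['fx'],-np.array(c['R']).T@np.array(c['t']),c['R'][2])
cv2.imwrite('pics/both.png',np.hstack([cv2.resize(x['frame'][:,:,::-1],(400,300)) for x in(a,b)]))
E
```

```text
{'clock': 0.1, 'q': array([-1.32539080e+00,  3.13421522e-01,  1.49832251e+00,  2.60257493e-05,
        1.33097710e+00, -2.23348722e-01]), 'joint_vel': array([-7.40845447e-05, -1.33112431e-03, -2.11786134e-03, -1.52136303e-04,
       -1.88554867e-03,  3.68458937e-04]), 'joint_torque': array([ 2.04878554e-03, -4.02817905e+01, -2.52641112e+01,  6.95211743e-02,
        3.42990656e-02, -5.77491710e-05]), 'eef_pos': array([ 237.15552928, -468.18019965,  255.2187533 ]), 'tool_rot': array([-3.14049781e+00, -2.74598174e-04,  4.68747900e-01]), 'wrist_force': array([ 1.09205373,  1.62140952, -0.5655597 ]), 'moment': array([-0.00277571,  0.01713119,  0.03711495]), 'grip_force': 0.0, 'gripper_width': 1.000410453407307}
368.65504577086284 [ 447.54887934   24.59686832 1018.86151934] [ 0.11186801 -0.00391783 -0.99371535]
411.3654578251516 [ 10.05221618 601.64338267 849.16613572] [ 0.47047851 -0.52762254 -0.70729373]
```

View pics/top0.png

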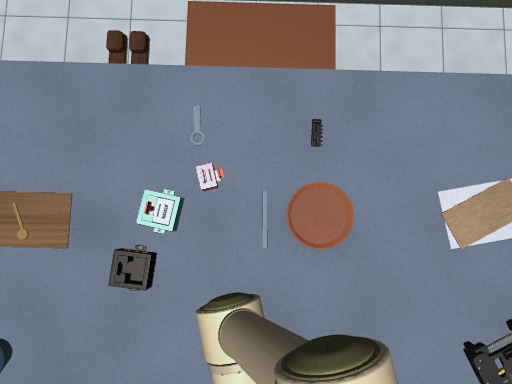

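View pics/side0.png

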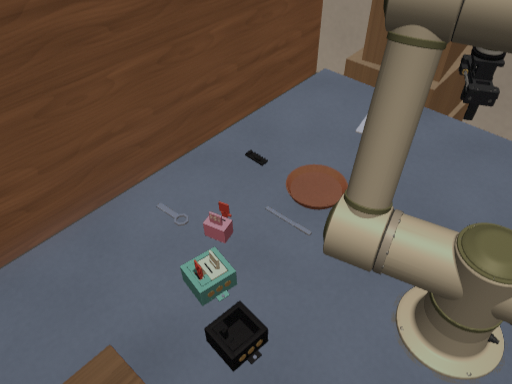

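Top view: the teal bank with the cream cassette is at (160,210), red tab on its left at (150,208). Look-alikes are the black bank at (132,268) and the pink cassette at (208,176). The dish is at (320,215), nail file at (265,219), hair clip at (317,132), opener at (197,125). I choose the teal bank and check it in a crop.

```bash
python3 - <<'E'
from h import *
a=pickle.load(open('top0.pkl','rb'));b=pickle.load(open('side0.pkl','rb'))
A=cv2.resize(a['frame'][180:242,125:195,::-1],None,fx=5.7,fy=5.7,interpolation=2)
B=cv2.resize(b['frame'][242:304,175:245,::-1],None,fx=5.7,fy=5.7,interpolation=2)
cv2.imwrite('pics/crop0.png',np.hstack([A,B]));print(A.shape)
hsv=cv2.cvtColor(a['frame'],cv2.COLOR_RGB2HSV)
m=cv2.inRange(hsv[160:260,270:370],(0,100,60),(15,255,255))
k=max(cv2.findContours(m,0,1)[0],key=cv2.contourArea);e=cv2.fitEllipse(k);print(e,ray(a,e[0][0]+270,e[0][1]+160,20))
E
```

```text
(353, 399, 3)
((49.76667022705078, 55.24485778808594), (65.35992431640625, 66.5546646118164), 145.54913330078125) [ 480.5028267  -161.23886116   20.        ]
```

View pics/crop0.png

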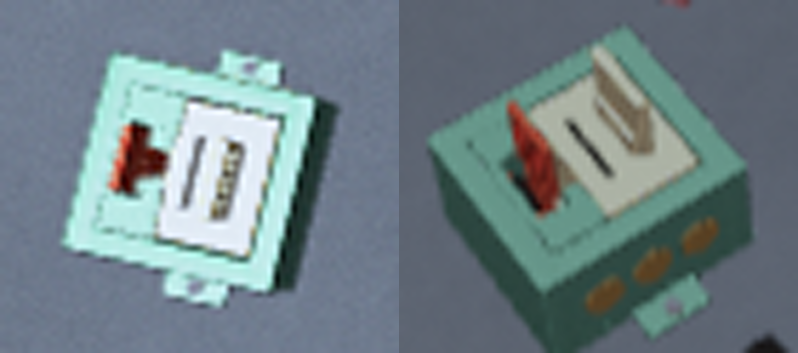

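The crop confirms the choice: cream cassette, red tab on the world +y side, fin on the right. I read the bank's top corners in both views and fit its pose.

```bash
cat > fit.py <<'E'
from h import *
from scipy.optimize import least_squares
a=pickle.load(open('top0.pkl','rb'));b=pickle.load(open('side0.pkl','rb'))
L=np.array([[46,52,56],[46,-46,56],[-46,-46,56],[-46,52,56]])
ua=np.array([[110,55],[317,97],[272,292],[63,247]])/5.7+[124.6,179.6]
ub=np.array([[31,140],[227,25],[348,168],[146,290]])/5.7+[174.6,241.6]
def X(p):
    c,s=np.cos(p[2]),np.sin(p[2]);return L@np.array([[c,s,0],[-s,c,0],[0,0,1]])+[p[0],p[1],0]
def res(p,w=(1,1)):return np.r_[np.ravel(w[0]*(np.array([proj(a,x) for x in X(p)])-ua)),np.ravel(w[1]*(np.array([proj(b,x) for x in X(p)])-ub))]
for w in((1,1),(1,0),(0,1)):
    r=least_squares(res,[480,240,0.],args=(w,));print(w,r.x,np.round(r.fun,1))
E
python3 fit.py
```

```text
(1, 1) [ 4.80588817e+02  2.64201348e+02 -1.85335302e-01] [-0.   0.1  0.1  0.5 -0.2  1.  -0.3  0.9 -1.  -0.6 -0.2 -0.7  0.2 -1.1
 -0.5  0. ]
(1, 0) [ 4.82218034e+02  2.64053765e+02 -1.79988446e-01] [-0.  -0.5  0.2 -0.2  0.   0.3 -0.2  0.4 -0.  -0.  -0.  -0.  -0.  -0.
 -0.  -0. ]
(0, 1) [ 4.78784610e+02  2.64672022e+02 -1.90939692e-01] [-0.   0.   0.   0.  -0.   0.  -0.   0.  -0.6 -0.2  0.3 -0.2  0.6 -0.4
 -0.3  0.6]
```

move_arm(commands=[{"tx": 0.0101, "ty": 0.0305, "rz": -1.56}, {"tx": 0.0101, "ty": 0.0305, "rz": -1.56}, {"tx": 0.0101, "ty": 0.0305, "rz": -1.56}, {"tx": 0.0101, "ty": 0.0305, "rz": -1.56}, {"tx": 0.0101, "ty": 0.0305, "rz": -1.56}, {"tx": 0.0101, "ty": 0.0305, "rz": -1.56}, {"tx": 0.0101, "ty": 0.0305, "rz": -1.56}, {"tx": 0.0101, "ty": 0.0305, "rz": -1.56}, {"tx": 0.0101, "ty": 0.0305, "rz": -1.56}, {"tx": 0.0101, "ty": 0.0305, "rz": -1.56}, {"tx": 0.0101, "ty": 0.0305, "rz": -1.56}, {"tx": 0.0101, "ty": 0.0305, "rz": -1.56}])

```text
schema error: expected keys tx, ty, tz, rx, ry, rz
```

move_arm(commands=[{"tx": 0.0101, "ty": 0.0305, "rz": -1.56}, {"tx": 0.0101, "ty": 0.0305, "rz": -1.56}, {"tx": 0.0101, "ty": 0.0305, "rz": -1.56}, {"tx": 0.0101, "ty": 0.0305, "rz": -1.56}, {"tx": 0.0101, "ty": 0.0305, "rz": -1.56}, {"tx": 0.0101, "ty": 0.0305, "rz": -1.56}, {"tx": 0.0101, "ty": 0.0305, "rz": -1.56}, {"tx": 0.0101, "ty": 0.0305, "rz": -1.56}, {"tx": 0.0101, "ty": 0.0305, "rz": -1.56}, {"tx": 0.0101, "ty": 0.0305, "rz": -1.56}, {"tx": 0.0101, "ty": 0.0305, "rz": -1.56}, {"tx": 0.0101, "ty": 0.0305, "rz": -1.56}])

```text
schema error: expected keys tx, ty, tz, rx, ry, rz
```

move_arm(commands=[{"tz": -0.02}, {"tz": -0.02}, {}, {}])

```text
schema error: expected keys tx, ty, tz, rx, ry, rz
```

```bash
python3 - <<'E'
from h import *
w=snap('wrist','w1');s=env.state();print(s['eef_pos'],s['tool_rot'],s['wrist_force'],-np.array(w['R']).T@np.array(w['t']),w['fx'])
a=snap('top','top1');b=snap('side','side1')
cv2.imwrite('pics/w1b.png',cv2.resize(w['frame'][:,:,::-1],(800,600),interpolation=2))
E
```

```text
[ 237.15336841 -468.2085864   255.32326732] [-3.14068497e+00 -1.78523532e-04  4.68835329e-01] [-0.04197561 -0.33644206 -0.13909719] [ 308.6719945  -432.75249064  384.12871681] 323.5045197880782
```

View pics/w1b.png

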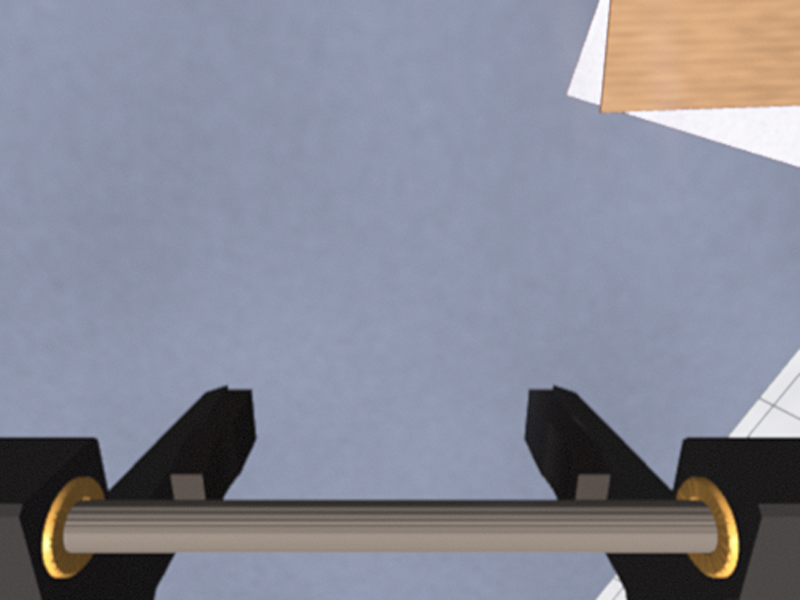

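The move was refused because every row needs all six keys. The picture shows only the fingers at (215,440) and (560,440) over the empty console.

move_arm(commands=[{"tx": 0.0101, "ty": 0.0305, "tz": 0, "rx": 0, "ry": 0, "rz": -1.56}, {"tx": 0.0101, "ty": 0.0305, "tz": 0, "rx": 0, "ry": 0, "rz": -1.56}, {"tx": 0.0101, "ty": 0.0305, "tz": 0, "rx": 0, "ry": 0, "rz": -1.56}, {"tx": 0.0101, "ty": 0.0305, "tz": 0, "rx": 0, "ry": 0, "rz": -1.56}, {"tx": 0.0101, "ty": 0.0305, "tz": 0, "rx": 0, "ry": 0, "rz": -1.56}, {"tx": 0.0101, "ty": 0.0305, "tz": 0, "rx": 0, "ry": 0, "rz": -1.56}, {"tx": 0.0101, "ty": 0.0305, "tz": 0, "rx": 0, "ry": 0, "rz": -1.56}, {"tx": 0.0101, "ty": 0.0305, "tz": 0, "rx": 0, "ry": 0, "rz": -1.56}, {"tx": 0.0101, "ty": 0.0305, "tz": 0, "rx": 0, "ry": 0, "rz": -1.56}, {"tx": 0.0101, "ty": 0.0305, "tz": 0, "rx": 0, "ry": 0, "rz": -1.56}, {"tx": 0.0101, "ty": 0.0305, "tz": 0, "rx": 0, "ry": 0, "rz": -1.56}, {"tx": 0.0101, "ty": 0.0305, "tz": 0, "rx": 0, "ry": 0, "rz": -1.56}], hand=0)

```text
clock: 1.25
eef_pos: [358.5, -100.8, 255.9]
tool_rot: [3.141, -0.0, 0.14]
wrist_force: [0.8, -0.3, -0.0]
gripper_width: 0.998
grip_force: 0.0
```

move_arm(commands=[{"tx": 0.0101, "ty": 0.0305, "tz": 0, "rx": 0, "ry": 0, "rz": -1.56}, {"tx": 0.0101, "ty": 0.0305, "tz": 0, "rx": 0, "ry": 0, "rz": -1.56}, {"tx": 0.0101, "ty": 0.0305, "tz": 0, "rx": 0, "ry": 0, "rz": -1.56}, {"tx": 0.0101, "ty": 0.0305, "tz": 0, "rx": 0, "ry": 0, "rz": -1.56}, {"tx": 0.0101, "ty": 0.0305, "tz": 0, "rx": 0, "ry": 0, "rz": -1.56}, {"tx": 0.0101, "ty": 0.0305, "tz": 0, "rx": 0, "ry": 0, "rz": -1.56}, {"tx": 0.0101, "ty": 0.0305, "tz": 0, "rx": 0, "ry": 0, "rz": -1.56}, {"tx": 0.0101, "ty": 0.0305, "tz": 0, "rx": 0, "ry": 0, "rz": -1.56}, {"tx": 0.0101, "ty": 0.0305, "tz": 0, "rx": 0, "ry": 0, "rz": -1.56}, {"tx": 0.0101, "ty": 0.0305, "tz": 0, "rx": 0, "ry": 0, "rz": -1.56}, {"tx": 0.0101, "ty": 0.0305, "tz": 0, "rx": 0, "ry": 0, "rz": -1.56}, {"tx": 0.0101, "ty": 0.0305, "tz": 0, "rx": 0, "ry": 0, "rz": -1.56}])

```text
clock: 2.25
eef_pos: [479.7, 265.4, 255.6]
tool_rot: [3.141, 0.0, -0.186]
wrist_force: [-0.0, -0.8, -0.5]
gripper_width: 1.001
grip_force: 0.0
```

move_arm(commands=[{"tx": 0, "ty": 0, "tz": -0.02, "rx": 0, "ry": 0, "rz": 0}, {"tx": 0, "ty": 0, "tz": -0.02, "rx": 0, "ry": 0, "rz": 0}, {"tx": 0, "ty": 0, "tz": 0, "rx": 0, "ry": 0, "rz": 0}, {"tx": 0, "ty": 0, "tz": 0, "rx": 0, "ry": 0, "rz": 0}])

```text
clock: 2.58
eef_pos: [479.3, 263.5, 215.4]
tool_rot: [3.141, 0.002, -0.185]
wrist_force: [-0.6, -0.1, 0.4]
gripper_width: 1.0
grip_force: 0.0
```

```bash
python3 - <<'E'
from h import *
w=snap('wrist','w2');s=env.state();print(s['clock'],s['eef_pos'],s['tool_rot'],s['wrist_force'],-np.array(w['R']).T@np.array(w['t']),w['R'])
cv2.imwrite('pics/w2b.png',cv2.resize(w['frame'][:,:,::-1],(800,600),interpolation=2))
E
```

```text
2.6333 [479.81432577 263.52732046 216.53296569] [-3.14134391e+00 -4.73100981e-04 -1.84909165e-01] [-0.58935469  0.6089073  -0.48870174] [558.36331845 247.98040392 344.20007696] [[-1.83327607e-01 -9.83051554e-01  7.94511559e-04]
 [-9.34079579e-01  1.74446705e-01  3.11550458e-01]
 [-3.06408762e-01  5.63736628e-02 -9.50229278e-01]]
```

View pics/w2b.png

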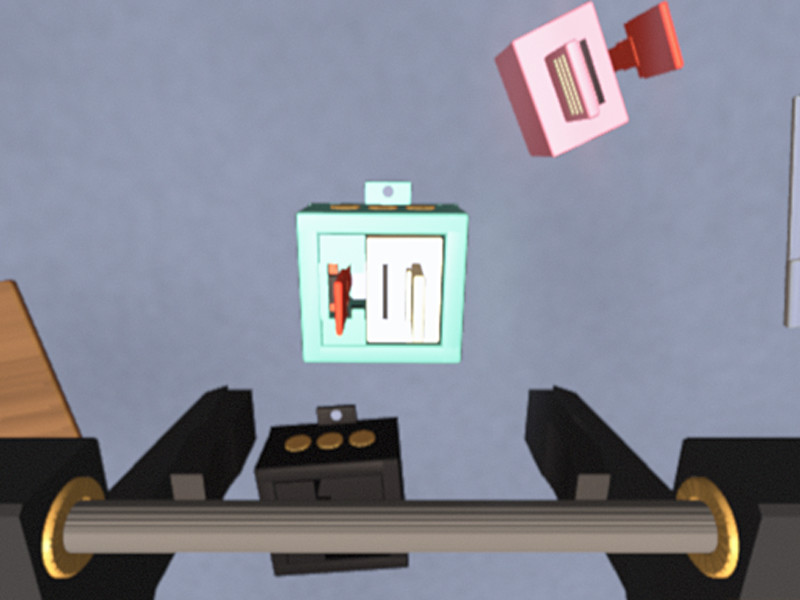

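The wrist view shows the teal bank, its top corners at (297,213), (467,213), (461,362) and (303,362). The tab is at (342,300) and the fin at (417,303). The edges are square to the tool. I refit with this view.

```bash
cat >> fit.py <<'E'
print('w')
w=pickle.load(open('w2.pkl','rb'))
uw=np.array([[297,213],[467,213],[461,362],[303,362]])/1.5625-.2
rw=lambda p:np.ravel(np.array([proj(w,x) for x in X(p)])-uw)
r=least_squares(rw,[480,264,-.18]);print(r.x,r.fun.round(1))
r=least_squares(lambda p:np.r_[rw(p),res(p)],[480,264,-.18]);print(r.x,r.fun.round(1))
p=r.x;c,s=np.cos(p[2]),np.sin(p[2])
L=np.array([[18,-20,91],[-18,-20,91],[-15,27,92],[15,27,92]])
print(np.array([proj(w,x) for x in X(p)])*1.5625)
E
python3 fit.py|sed '1,/^w/d'
```

```text
[ 4.81816891e+02  2.63723168e+02 -1.86818537e-01] [-1.6 -0.7  1.3 -0.4  0.3  0.9 -0.   0.7]
[ 4.81571782e+02  2.63810049e+02 -1.86502208e-01] [-1.6 -0.4  1.3 -0.1  0.3  1.1 -0.   0.9  0.2 -0.3  0.3  0.2 -0.   0.6
 -0.2  0.5 -1.2 -1.  -0.4 -1.   0.  -1.4 -0.7 -0.3]
[[425.40599952 275.52963699]
 [423.78084402 341.14943062]
 [335.6281424  336.3885954 ]
 [333.80612607 281.51652006]]
```

move_arm(commands=[{"tx": 0.0026, "ty": 0.0036, "tz": -0.02, "rx": 0, "ry": 0, "rz": -0.1}, {"tx": 0, "ty": 0, "tz": -0.03, "rx": 0, "ry": 0, "rz": 0}, {"tx": 0, "ty": 0, "tz": -0.03, "rx": 0, "ry": 0, "rz": 0}, {"tx": 0, "ty": 0, "tz": -0.025, "rx": 0, "ry": 0, "rz": 0}, {"tx": 0, "ty": 0, "tz": -0.02, "rx": 0, "ry": 0, "rz": 0}, {"tx": 0, "ty": 0, "tz": -0.0125, "rx": 0, "ry": 0, "rz": 0}, {"tx": 0, "ty": 0, "tz": 0, "rx": 0, "ry": 0, "rz": 0}, {"tx": 0, "ty": 0, "tz": 0, "rx": 0, "ry": 0, "rz": 0}], hand=0.4)

```text
clock: 3.3
eef_pos: [482.9, 267.2, 79.4]
tool_rot: [-3.141, -0.001, -0.187]
wrist_force: [-0.3, 0.6, 0.8]
gripper_width: 0.597
grip_force: 0.0
```

move_arm(commands=[{"tx": 0, "ty": 0, "tz": 0, "rx": 0, "ry": 0, "rz": 0}, {"tx": 0, "ty": 0, "tz": 0, "rx": 0, "ry": 0, "rz": 0}])

```text
clock: 3.47
eef_pos: [483.0, 267.4, 79.8]
tool_rot: [-3.14, -0.002, -0.187]
wrist_force: [-0.7, 0.1, -0.1]
gripper_width: 0.601
grip_force: 0.0
```

move_arm(commands=[{"tx": -0.0001, "ty": -0.0006, "tz": 0, "rx": 0, "ry": 0, "rz": 0}, {"tx": 0, "ty": 0, "tz": 0, "rx": 0, "ry": 0, "rz": 0}, {"tx": 0, "ty": 0, "tz": 0, "rx": 0, "ry": 0, "rz": 0}, {"tx": 0, "ty": 0, "tz": 0, "rx": 0, "ry": 0, "rz": 0}], hand=0.475)

```text
clock: 3.8
eef_pos: [482.7, 267.0, 79.1]
tool_rot: [-3.14, -0.002, -0.187]
wrist_force: [2.4, 3.7, 3.9]
gripper_width: 0.527
grip_force: 2.9
```

```bash
python3 - <<'E'
from h import *
for i in range(4):
    s=env.state();print(s['clock'],s['eef_pos'],s['wrist_force'],s['grip_force'],s['gripper_width']*88); env.capture('top')
E
```

```text
3.8 [482.71686561 267.04128376  79.06703561] [2.42852439 3.69948923 3.92167615] 2.8968622291836255 46.35522057814432
3.85 [482.61249896 267.02379001  78.89434912] [0.76474336 3.83826235 3.3563995 ] 2.6021718274523664 46.081025835043235
3.9 [482.54065874 267.01241565  78.71209706] [1.12056281 4.56429789 3.74670082] 2.472462469304446 46.52778329404521
3.95 [482.45175751 266.99223534  78.60315419] [0.80949817 4.40636796 3.76001941] 2.5092935607244726 46.40483020842466
```

move_arm(commands=[{"tx": 0, "ty": 0, "tz": 0, "rx": 0, "ry": 0, "rz": 0}, {"tx": 0, "ty": 0, "tz": 0, "rx": 0, "ry": 0, "rz": 0}, {"tx": 0, "ty": 0, "tz": 0, "rx": 0, "ry": 0, "rz": 0}, {"tx": 0, "ty": 0, "tz": 0, "rx": 0, "ry": 0, "rz": 0}], hand=0.49)

```text
clock: 4.33
eef_pos: [482.3, 266.5, 78.4]
tool_rot: [3.142, -0.001, -0.186]
wrist_force: [1.5, 2.1, 4.9]
gripper_width: 0.508
grip_force: 5.5
```

```bash
cat > st.py <<'E'
from h import *
F=[];W=[];P=[];G=[]
for i in range(3):
    s=env.state();F.append(s['wrist_force']);W.append(s['gripper_width']*88);P.append(s['eef_pos']);G.append(s['grip_force']);env.capture('top')
f=np.mean(F,0);u=np.array([.186,.983]);p=np.mean(P,0)
print('t',s['clock'],'pos',p.round(2),'local',((p[:2]-[481.57,263.81])@[.983,-.186]).round(2),((p[:2]-[481.57,263.81])@u).round(2),'Flat',(f[:2]@u).round(2),'Fz',f[2].round(2),'Fx',(f[:2]@[.983,-.186]).round(2),'grip',np.mean(G).round(2),'open',np.mean(W).round(2),np.std(W).round(2))
E
python3 st.py
```

```text
t 4.4333 pos [482.32 266.53  78.46] local 0.23 2.81 Flat 2.24 Fz 5.05 Fx 1.06 grip 5.54 open 44.8 0.12
```

move_arm(commands=[{"tx": 0, "ty": 0, "tz": 0, "rx": 0, "ry": 0, "rz": 0}, {"tx": 0, "ty": 0, "tz": 0.0005, "rx": 0, "ry": 0, "rz": 0}, {"tx": 0, "ty": 0, "tz": 0.0005, "rx": 0, "ry": 0, "rz": 0}, {"tx": 0, "ty": 0, "tz": 0.0005, "rx": 0, "ry": 0, "rz": 0}, {"tx": 0, "ty": 0, "tz": 0.0005, "rx": 0, "ry": 0, "rz": 0}, {"tx": 0, "ty": 0, "tz": 0, "rx": 0, "ry": 0, "rz": 0}], hand=0.497)

```text
clock: 4.98
eef_pos: [481.5, 266.5, 79.5]
tool_rot: [3.141, 0.002, -0.186]
wrist_force: [-0.4, 1.7, -5.1]
gripper_width: 0.503
grip_force: 6.3
```

```bash
python3 st.py
```

```text
t 5.0833 pos [481.48 266.46  79.52] local -0.58 2.59 Flat 1.26 Fz -6.06 Fx -0.58 grip 6.29 open 44.51 0.23
```

move_arm(commands=[{"tx": 0, "ty": 0, "tz": -0.002, "rx": 0, "ry": 0, "rz": 0}, {"tx": 0, "ty": 0, "tz": 0, "rx": 0, "ry": 0, "rz": 0}])

```text
clock: 5.3
eef_pos: [482.3, 266.5, 78.4]
tool_rot: [3.141, -0.0, -0.186]
wrist_force: [0.8, 0.2, -3.0]
gripper_width: 0.504
grip_force: 7.3
```

move_arm(commands=[{"tx": 0, "ty": -0.0003, "tz": 0, "rx": 0, "ry": 0, "rz": 0}, {"tx": 0, "ty": 0, "tz": 0, "rx": 0, "ry": 0, "rz": 0}, {"tx": 0, "ty": 0, "tz": 0.0005, "rx": 0, "ry": 0, "rz": 0}, {"tx": 0, "ty": 0, "tz": 0.0005, "rx": 0, "ry": 0, "rz": 0}, {"tx": 0, "ty": 0, "tz": 0.0005, "rx": 0, "ry": 0, "rz": 0}, {"tx": 0, "ty": 0, "tz": 0.0005, "rx": 0, "ry": 0, "rz": 0}, {"tx": 0, "ty": 0, "tz": 0, "rx": 0, "ry": 0, "rz": 0}], hand=0.51)

```text
clock: 5.88
eef_pos: [481.9, 266.3, 79.7]
tool_rot: [3.141, 0.001, -0.186]
wrist_force: [1.8, 1.3, -10.0]
gripper_width: 0.492
grip_force: 9.6
```

```bash
python3 st.py
```

```text
t 5.9833 pos [481.87 266.29  79.69] local -0.17 2.5 Flat 1.93 Fz -9.87 Fx 1.58 grip 9.64 open 43.31 0.08
```

move_arm(commands=[{"tx": 0, "ty": 0, "tz": -0.002, "rx": 0, "ry": 0, "rz": 0}, {"tx": 0, "ty": 0, "tz": 0, "rx": 0, "ry": 0, "rz": 0}, {"tx": 0, "ty": 0, "tz": 0, "rx": 0, "ry": 0, "rz": 0}])

```text
clock: 6.28
eef_pos: [482.3, 266.4, 78.6]
tool_rot: [-3.141, -0.001, -0.186]
wrist_force: [0.3, -0.8, -2.1]
gripper_width: 0.494
grip_force: 8.8
```

move_arm(commands=[{"tx": -0.0001, "ty": -0.0005, "tz": 0, "rx": 0, "ry": 0, "rz": 0}, {"tx": 0, "ty": 0, "tz": 0, "rx": 0, "ry": 0, "rz": 0}, {"tx": 0, "ty": 0, "tz": 0.0005, "rx": 0, "ry": 0, "rz": 0}, {"tx": 0, "ty": 0, "tz": 0.0005, "rx": 0, "ry": 0, "rz": 0}, {"tx": 0, "ty": 0, "tz": 0.0005, "rx": 0, "ry": 0, "rz": 0}, {"tx": 0, "ty": 0, "tz": 0.0005, "rx": 0, "ry": 0, "rz": 0}, {"tx": 0, "ty": 0, "tz": 0, "rx": 0, "ry": 0, "rz": 0}], hand=0.523)

```text
clock: 6.87
eef_pos: [481.8, 265.8, 79.7]
tool_rot: [3.141, 0.0, -0.186]
wrist_force: [1.7, 1.7, -9.3]
gripper_width: 0.48
grip_force: 11.0
```

```bash
python3 st.py
```

```text
t 6.9667 pos [481.84 265.78  79.73] local -0.1 1.98 Flat 1.73 Fz -9.76 Fx 2.09 grip 11.02 open 42.11 0.15
```

move_arm(commands=[{"tx": 0, "ty": 0, "tz": -0.002, "rx": 0, "ry": 0, "rz": 0}, {"tx": 0, "ty": 0, "tz": 0, "rx": 0, "ry": 0, "rz": 0}, {"tx": 0, "ty": 0, "tz": 0, "rx": 0, "ry": 0, "rz": 0}])

```text
clock: 7.27
eef_pos: [482.1, 265.9, 78.6]
tool_rot: [-3.141, -0.001, -0.186]
wrist_force: [1.0, 0.8, -2.2]
gripper_width: 0.477
grip_force: 10.3
```

move_arm(commands=[{"tx": -0.0001, "ty": -0.0005, "tz": 0, "rx": 0, "ry": 0, "rz": 0}, {"tx": 0, "ty": 0, "tz": 0, "rx": 0, "ry": 0, "rz": 0}, {"tx": 0, "ty": 0, "tz": 0.0005, "rx": 0, "ry": 0, "rz": 0}, {"tx": 0, "ty": 0, "tz": 0.0005, "rx": 0, "ry": 0, "rz": 0}, {"tx": 0, "ty": 0, "tz": 0.0005, "rx": 0, "ry": 0, "rz": 0}, {"tx": 0, "ty": 0, "tz": 0.0005, "rx": 0, "ry": 0, "rz": 0}, {"tx": 0, "ty": 0, "tz": 0, "rx": 0, "ry": 0, "rz": 0}], hand=0.536)

```text
clock: 7.85
eef_pos: [481.7, 265.3, 79.9]
tool_rot: [3.141, 0.001, -0.186]
wrist_force: [1.8, 0.7, -6.8]
gripper_width: 0.466
grip_force: 12.1
```

```bash
python3 st.py
```

```text
t 7.95 pos [481.74 265.27  79.88] local -0.1 1.46 Flat 0.9 Fz -6.72 Fx 1.43 grip 12.13 open 40.95 0.05
```

move_arm(commands=[{"tx": 0, "ty": 0, "tz": 0.0005, "rx": 0, "ry": 0, "rz": 0}, {"tx": 0, "ty": 0, "tz": 0.0005, "rx": 0, "ry": 0, "rz": 0}, {"tx": 0, "ty": 0, "tz": 0, "rx": 0, "ry": 0, "rz": 0}, {"tx": 0, "ty": 0, "tz": 0, "rx": 0, "ry": 0, "rz": 0}])

```text
clock: 8.33
eef_pos: [481.6, 265.1, 81.1]
tool_rot: [3.141, 0.001, -0.186]
wrist_force: [-1.8, -2.8, -4.5]
gripper_width: 0.467
grip_force: 7.8
```

```bash
python3 st.py
```

```text
t 8.4333 pos [481.59 265.07  81.13] local -0.22 1.24 Flat -3.68 Fz -4.16 Fx -1.1 grip 7.71 open 40.87 0.16
```

move_arm(commands=[{"tx": 0, "ty": -0.0003, "tz": 0, "rx": 0, "ry": 0, "rz": 0}, {"tx": 0, "ty": 0, "tz": 0, "rx": 0, "ry": 0, "rz": 0}, {"tx": 0, "ty": 0, "tz": 0, "rx": 0, "ry": 0, "rz": 0}], hand=0.542)

```text
clock: 8.73
eef_pos: [482.1, 265.1, 81.5]
tool_rot: [-3.141, -0.001, -0.186]
wrist_force: [-1.2, -3.1, -2.8]
gripper_width: 0.461
grip_force: 11.0
```

```bash
python3 st.py
```

```text
t 8.8333 pos [482.12 265.04  81.48] local 0.31 1.32 Flat -3.45 Fz -2.73 Fx -0.55 grip 10.94 open 40.66 0.13
```

move_arm(commands=[{"tx": -0.0001, "ty": -0.0003, "tz": 0, "rx": 0, "ry": 0, "rz": 0}, {"tx": 0, "ty": 0, "tz": 0.0005, "rx": 0, "ry": 0, "rz": 0}, {"tx": 0, "ty": 0, "tz": 0.0005, "rx": 0, "ry": 0, "rz": 0}, {"tx": 0, "ty": 0, "tz": 0.0005, "rx": 0, "ry": 0, "rz": 0}, {"tx": 0, "ty": 0, "tz": 0, "rx": 0, "ry": 0, "rz": 0}])

```text
clock: 9.3
eef_pos: [482.0, 264.9, 83.0]
tool_rot: [-3.141, -0.001, -0.186]
wrist_force: [0.8, -0.7, -1.2]
gripper_width: 0.457
grip_force: 12.3
```

```bash
python3 st.py
```

```text
t 9.4 pos [481.98 264.91  82.94] local 0.2 1.16 Flat -0.3 Fz -1.76 Fx 0.52 grip 12.39 open 40.5 0.2
```

move_arm(commands=[{"tx": 0, "ty": 0, "tz": 0.001, "rx": 0, "ry": 0, "rz": 0}, {"tx": 0, "ty": 0, "tz": 0.001, "rx": 0, "ry": 0, "rz": 0}, {"tx": 0, "ty": 0, "tz": 0.001, "rx": 0, "ry": 0, "rz": 0}, {"tx": 0, "ty": 0, "tz": 0.001, "rx": 0, "ry": 0, "rz": 0}])

```text
clock: 9.78
eef_pos: [481.8, 264.8, 86.9]
tool_rot: [-3.141, -0.0, -0.186]
wrist_force: [0.1, 0.9, -2.4]
gripper_width: 0.462
grip_force: 12.3
```

```bash
python3 st.py
```

```text
t 9.8833 pos [481.88 264.79  86.96] local 0.13 1.02 Flat 0.25 Fz -1.9 Fx 0.63 grip 12.35 open 40.41 0.22
```

move_arm(commands=[{"tx": 0, "ty": 0, "tz": 0.0015, "rx": 0, "ry": 0, "rz": 0}, {"tx": 0, "ty": 0, "tz": 0.0015, "rx": 0, "ry": 0, "rz": 0}, {"tx": 0, "ty": 0, "tz": 0.0015, "rx": 0, "ry": 0, "rz": 0}, {"tx": 0, "ty": 0, "tz": 0.0015, "rx": 0, "ry": 0, "rz": 0}, {"tx": 0, "ty": 0, "tz": 0.0015, "rx": 0, "ry": 0, "rz": 0}, {"tx": 0, "ty": 0, "tz": 0.0015, "rx": 0, "ry": 0, "rz": 0}])

```text
clock: 10.43
eef_pos: [481.8, 264.8, 95.9]
tool_rot: [-3.141, -0.0, -0.186]
wrist_force: [0.0, 1.0, -2.6]
gripper_width: 0.461
grip_force: 12.1
```

```bash
python3 st.py
```

```text
t 10.5333 pos [481.88 264.76  96.02] local 0.12 0.99 Flat 0.64 Fz -2.37 Fx -0.09 grip 12.16 open 40.57 0.03
```

move_arm(commands=[{"tx": 0, "ty": 0, "tz": 0.003, "rx": 0, "ry": 0, "rz": 0}, {"tx": 0, "ty": 0, "tz": 0.003, "rx": 0, "ry": 0, "rz": 0}, {"tx": 0, "ty": 0, "tz": 0.003, "rx": 0, "ry": 0, "rz": 0}, {"tx": 0, "ty": 0, "tz": 0.003, "rx": 0, "ry": 0, "rz": 0}, {"tx": 0, "ty": 0, "tz": 0.003, "rx": 0, "ry": 0, "rz": 0}, {"tx": 0, "ty": 0, "tz": 0.003, "rx": 0, "ry": 0, "rz": 0}, {"tx": 0, "ty": 0, "tz": 0.003, "rx": 0, "ry": 0, "rz": 0}, {"tx": 0, "ty": 0, "tz": 0.003, "rx": 0, "ry": 0, "rz": 0}, {"tx": 0, "ty": 0, "tz": 0.003, "rx": 0, "ry": 0, "rz": 0}, {"tx": 0, "ty": 0, "tz": 0.003, "rx": 0, "ry": 0, "rz": 0}, {"tx": 0, "ty": 0, "tz": 0.003, "rx": 0, "ry": 0, "rz": 0}, {"tx": 0, "ty": 0, "tz": 0.003, "rx": 0, "ry": 0, "rz": 0}])

```text
clock: 11.58
eef_pos: [481.8, 264.6, 132.0]
tool_rot: [3.141, 0.0, -0.186]
wrist_force: [-0.5, -0.4, -1.6]
gripper_width: 0.462
grip_force: 12.5
```

move_arm(commands=[{"tx": 0, "ty": 0, "tz": 0.006, "rx": 0, "ry": 0, "rz": 0}, {"tx": 0, "ty": 0, "tz": 0.01, "rx": 0, "ry": 0, "rz": 0}, {"tx": 0, "ty": 0, "tz": 0.01, "rx": 0, "ry": 0, "rz": 0}, {"tx": 0, "ty": 0, "tz": 0.006, "rx": 0, "ry": 0, "rz": 0}, {"tx": 0, "ty": 0, "tz": 0, "rx": 0, "ry": 0, "rz": 0}, {"tx": 0, "ty": 0, "tz": 0, "rx": 0, "ry": 0, "rz": 0}, {"tx": 0, "ty": 0, "tz": 0, "rx": 0, "ry": 0, "rz": 0}])

```text
clock: 12.17
eef_pos: [481.6, 264.7, 163.4]
tool_rot: [3.141, 0.001, -0.186]
wrist_force: [0.2, -0.5, -2.3]
gripper_width: 0.46
grip_force: 12.5
```

```bash
python3 st.py; python3 - <<'E'
from h import *
a=snap('top','top2');b=snap('side','side2')
cv2.imwrite('pics/c2.png',np.hstack([cv2.resize(a['frame'][150:262,110:222,::-1],(400,400),interpolation=2),cv2.resize(b['frame'][180:320,150:290,::-1],(400,400),interpolation=2)]))
c=pickle.load(open('side0.pkl','rb'))
# dish from side view
h=cv2.cvtColor(c['frame'],cv2.COLOR_RGB2HSV)[150:220,270:360];m=cv2.inRange(h,(0,90,50),(14,255,255))
k=max(cv2.findContours(m,0,1)[0],key=cv2.contourArea);e=cv2.fitEllipse(k);print(e,ray(c,e[0][0]+270,e[0][1]+150,20))
for c0,o in((c,(270,150)),):
  q=np.array([ray(c,x+270,y+150,26)[:2] for x,y in k[:,0]]);print(cv2.minEnclosingCircle(q.astype('f4')))
a=pickle.load(open('top0.pkl','rb'));m=cv2.inRange(cv2.cvtColor(a['frame'],cv2.COLOR_RGB2HSV)[160:260,270:370],(0,100,60),(15,255,255))
k=max(cv2.findContours(m,0,1)[0],key=cv2.contourArea);q=np.array([ray(a,x+270,y+160,26)[:2] for x,y in k[:,0]]);print(cv2.minEnclosingCircle(q.astype('f4')))
E
```

```text
t 12.2667 pos [481.56 264.67 163.3 ] local -0.17 0.84 Flat -0.05 Fz -1.75 Fx 0.44 grip 12.48 open 40.35 0.15
((45.86817169189453, 36.101478576660156), (43.200592041015625, 59.7447395324707), 95.4045639038086) [ 476.762887   -157.42890689   20.        ]
((474.27484130859375, -155.53497314453125), 94.15203857421875)
((480.83837890625, -160.25003051757812), 90.0858154296875)
```

View pics/c2.png

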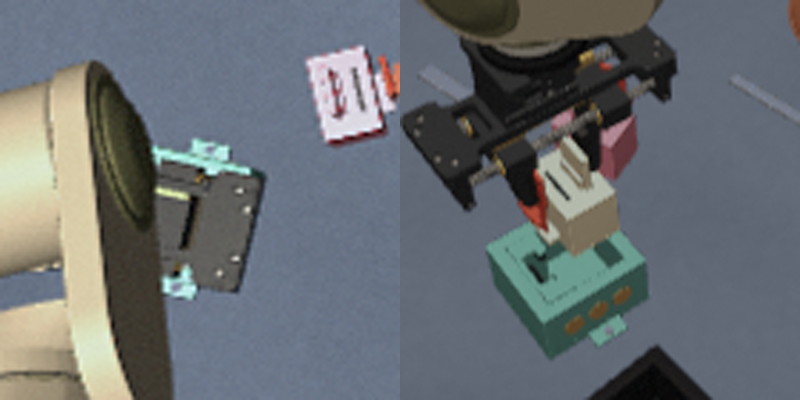

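The side crop shows the cassette hanging upright in the fingers, about (575,205), well clear of the bank at (565,295). I carry it to the dish at about (480,-160).

move_arm(commands=[{"tx": 0, "ty": -0.008, "tz": 0, "rx": 0, "ry": 0, "rz": 0}, {"tx": 0, "ty": -0.014, "tz": 0, "rx": 0, "ry": 0, "rz": 0}, {"tx": 0, "ty": -0.02, "tz": 0, "rx": 0, "ry": 0, "rz": 0}, {"tx": 0, "ty": -0.026, "tz": 0, "rx": 0, "ry": 0, "rz": 0}, {"tx": 0, "ty": -0.03, "tz": 0, "rx": 0, "ry": 0, "rz": 0}, {"tx": 0, "ty": -0.03, "tz": 0, "rx": 0, "ry": 0, "rz": 0}, {"tx": 0, "ty": -0.03, "tz": 0, "rx": 0, "ry": 0, "rz": 0}, {"tx": 0, "ty": -0.03, "tz": 0, "rx": 0, "ry": 0, "rz": 0}, {"tx": 0, "ty": -0.03, "tz": 0, "rx": 0, "ry": 0, "rz": 0}, {"tx": 0, "ty": -0.03, "tz": 0, "rx": 0, "ry": 0, "rz": 0}, {"tx": 0, "ty": -0.03, "tz": 0, "rx": 0, "ry": 0, "rz": 0}, {"tx": 0, "ty": -0.03, "tz": 0, "rx": 0, "ry": 0, "rz": 0}])

```text
clock: 13.42
eef_pos: [481.3, -45.1, 163.8]
tool_rot: [3.141, -0.0, -0.187]
wrist_force: [0.5, -0.7, -2.6]
gripper_width: 0.458
grip_force: 12.5
```

move_arm(commands=[{"tx": 0, "ty": -0.03, "tz": 0, "rx": 0, "ry": 0, "rz": 0}, {"tx": 0, "ty": -0.026, "tz": 0, "rx": 0, "ry": 0, "rz": 0}, {"tx": 0, "ty": -0.022, "tz": 0, "rx": 0, "ry": 0, "rz": 0}, {"tx": -0.001, "ty": -0.016, "tz": 0, "rx": 0, "ry": 0, "rz": 0}, {"tx": -0.001, "ty": -0.012, "tz": 0, "rx": 0, "ry": 0, "rz": 0}, {"tx": 0, "ty": -0.008, "tz": 0, "rx": 0, "ry": 0, "rz": 0}, {"tx": 0, "ty": -0.003, "tz": 0, "rx": 0, "ry": 0, "rz": 0}, {"tx": 0, "ty": 0, "tz": 0, "rx": 0, "ry": 0, "rz": 0}, {"tx": 0, "ty": 0, "tz": 0, "rx": 0, "ry": 0, "rz": 0}])

```text
clock: 14.17
eef_pos: [479.8, -159.7, 163.7]
tool_rot: [-3.141, 0.0, -0.186]
wrist_force: [-0.4, -0.2, -1.6]
gripper_width: 0.458
grip_force: 12.5
```

```bash
python3 st.py; python3 - <<'E'
from h import *
w=snap('wrist','w3');b=snap('side','side3')
W=cv2.resize(w['frame'][:,:,::-1],(400,300),interpolation=2)
B=cv2.resize(b['frame'][110:230,250:410,::-1],(400,300),interpolation=2)
cv2.imwrite('pics/c3.png',np.hstack([W,B]))
E
```

```text
t 14.2667 pos [ 479.81 -159.59  163.71] local 77.03 -416.53 Flat 0.17 Fz -1.93 Fx -0.28 grip 12.47 open 40.4 0.09
```

View pics/c3.png

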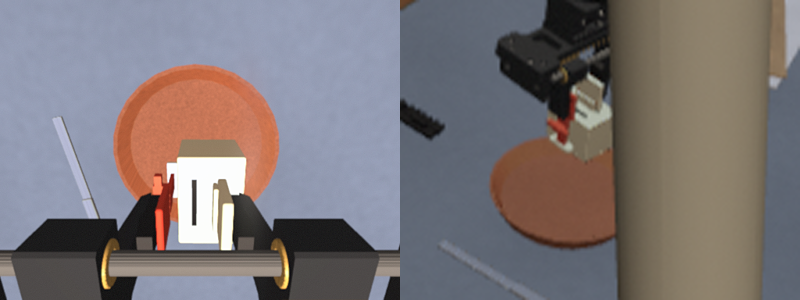

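The wrist view shows the dish's rim from (113,140) to (279,140), centred on the tool axis, with the cassette above it. Now I lower it.

move_arm(commands=[{"tx": 0, "ty": 0, "tz": -0.008, "rx": 0, "ry": 0, "rz": 0}, {"tx": 0, "ty": 0, "tz": -0.012, "rx": 0, "ry": 0, "rz": 0}, {"tx": 0, "ty": 0, "tz": -0.015, "rx": 0, "ry": 0, "rz": 0}, {"tx": 0, "ty": 0, "tz": -0.015, "rx": 0, "ry": 0, "rz": 0}, {"tx": 0, "ty": 0, "tz": -0.012, "rx": 0, "ry": 0, "rz": 0}, {"tx": 0, "ty": 0, "tz": -0.008, "rx": 0, "ry": 0, "rz": 0}, {"tx": 0, "ty": 0, "tz": -0.005, "rx": 0, "ry": 0, "rz": 0}, {"tx": 0, "ty": 0, "tz": -0.002, "rx": 0, "ry": 0, "rz": 0}, {"tx": 0, "ty": 0, "tz": 0, "rx": 0, "ry": 0, "rz": 0}])

```text
clock: 15.17
eef_pos: [479.8, -160.2, 86.6]
tool_rot: [-3.142, 0.0, -0.186]
wrist_force: [0.3, 0.1, -1.4]
gripper_width: 0.461
grip_force: 12.5
```

move_arm(commands=[{"tx": 0, "ty": 0, "tz": -0.001, "rx": 0, "ry": 0, "rz": 0}, {"tx": 0, "ty": 0, "tz": -0.001, "rx": 0, "ry": 0, "rz": 0}, {"tx": 0, "ty": 0, "tz": -0.001, "rx": 0, "ry": 0, "rz": 0}, {"tx": 0, "ty": 0, "tz": 0, "rx": 0, "ry": 0, "rz": 0}, {"tx": 0, "ty": 0, "tz": 0, "rx": 0, "ry": 0, "rz": 0}])

```text
clock: 15.58
eef_pos: [479.8, -160.3, 83.8]
tool_rot: [3.142, -0.0, -0.186]
wrist_force: [-1.4, -0.8, -2.4]
gripper_width: 0.463
grip_force: 12.5
```

```bash
python3 st.py
```

```text
t 15.6833 pos [ 479.84 -160.3    83.84] local 77.18 -417.22 Flat -0.49 Fz -2.31 Fx -0.36 grip 12.48 open 40.75 0.34
```

move_arm(commands=[{"tx": 0, "ty": 0, "tz": -0.0007, "rx": 0, "ry": 0, "rz": 0}, {"tx": 0, "ty": 0, "tz": -0.0007, "rx": 0, "ry": 0, "rz": 0}, {"tx": 0, "ty": 0, "tz": -0.0007, "rx": 0, "ry": 0, "rz": 0}, {"tx": 0, "ty": 0, "tz": -0.0007, "rx": 0, "ry": 0, "rz": 0}, {"tx": 0, "ty": 0, "tz": -0.0007, "rx": 0, "ry": 0, "rz": 0}, {"tx": 0, "ty": 0, "tz": 0, "rx": 0, "ry": 0, "rz": 0}, {"tx": 0, "ty": 0, "tz": 0, "rx": 0, "ry": 0, "rz": 0}])

```text
clock: 16.32
eef_pos: [479.8, -160.3, 80.2]
tool_rot: [-3.142, 0.0, -0.186]
wrist_force: [-0.4, 0.5, -2.9]
gripper_width: 0.459
grip_force: 12.5
```

```bash
python3 st.py
```

```text
t 16.4167 pos [ 479.8  -160.26   80.21] local 77.13 -417.19 Flat 0.05 Fz -1.63 Fx -0.25 grip 12.48 open 40.45 0.05
```

move_arm(commands=[{"tx": 0, "ty": 0, "tz": -0.0004, "rx": 0, "ry": 0, "rz": 0}, {"tx": 0, "ty": 0, "tz": -0.0004, "rx": 0, "ry": 0, "rz": 0}, {"tx": 0, "ty": 0, "tz": -0.0004, "rx": 0, "ry": 0, "rz": 0}, {"tx": 0, "ty": 0, "tz": 0, "rx": 0, "ry": 0, "rz": 0}])

```text
clock: 16.8
eef_pos: [479.8, -160.2, 78.9]
tool_rot: [-3.142, 0.0, -0.186]
wrist_force: [0.2, 0.4, -1.7]
gripper_width: 0.46
grip_force: 12.5
```

```bash
python3 st.py
```

```text
t 16.9 pos [ 479.77 -160.25   78.96] local 77.11 -417.19 Flat 0.06 Fz -1.73 Fx -0.36 grip 12.48 open 40.32 0.14
```

move_arm(commands=[{"tx": 0, "ty": 0, "tz": -0.0004, "rx": 0, "ry": 0, "rz": 0}, {"tx": 0, "ty": 0, "tz": -0.0004, "rx": 0, "ry": 0, "rz": 0}, {"tx": 0, "ty": 0, "tz": -0.0004, "rx": 0, "ry": 0, "rz": 0}, {"tx": 0, "ty": 0, "tz": 0, "rx": 0, "ry": 0, "rz": 0}])

```text
clock: 17.28
eef_pos: [479.9, -160.4, 78.4]
tool_rot: [3.141, -0.0, -0.186]
wrist_force: [-2.7, 0.9, 5.4]
gripper_width: 0.457
grip_force: 12.6
```

```bash
python3 st.py
```

```text
t 17.3833 pos [ 479.9  -160.39   78.41] local 77.27 -417.3 Flat 0.06 Fz 5.3 Fx -2.72 grip 12.58 open 40.26 0.13
```

move_arm(commands=[{"tx": 0.0001, "ty": 0.0005, "tz": 0, "rx": 0, "ry": 0, "rz": 0}, {"tx": 0, "ty": 0, "tz": 0, "rx": 0, "ry": 0, "rz": 0}], hand=0.53)

```text
clock: 17.6
eef_pos: [480.0, -159.9, 78.4]
tool_rot: [3.141, -0.001, -0.186]
wrist_force: [-2.2, 1.4, 5.8]
gripper_width: 0.471
grip_force: 11.3
```

move_arm(commands=[{"tx": 0.0001, "ty": 0.0005, "tz": 0, "rx": 0, "ry": 0, "rz": 0}, {"tx": 0, "ty": 0, "tz": 0, "rx": 0, "ry": 0, "rz": 0}], hand=0.518)

```text
clock: 17.77
eef_pos: [480.1, -159.5, 78.4]
tool_rot: [3.141, -0.001, -0.186]
wrist_force: [-2.8, -1.5, 6.4]
gripper_width: 0.485
grip_force: 10.0
```

move_arm(commands=[{"tx": 0.0001, "ty": 0.0005, "tz": 0, "rx": 0, "ry": 0, "rz": 0}, {"tx": 0, "ty": 0, "tz": 0, "rx": 0, "ry": 0, "rz": 0}], hand=0.506)

```text
clock: 17.93
eef_pos: [480.2, -159.0, 78.4]
tool_rot: [3.141, -0.001, -0.186]
wrist_force: [-2.3, -1.0, 5.1]
gripper_width: 0.496
grip_force: 8.7
```

move_arm(commands=[{"tx": 0.0001, "ty": 0.0005, "tz": 0, "rx": 0, "ry": 0, "rz": 0}, {"tx": 0, "ty": 0, "tz": 0, "rx": 0, "ry": 0, "rz": 0}], hand=0.494)

```text
clock: 18.1
eef_pos: [480.4, -158.5, 78.4]
tool_rot: [3.141, -0.001, -0.186]
wrist_force: [-2.5, 0.1, 5.8]
gripper_width: 0.504
grip_force: 7.5
```

move_arm(commands=[{"tx": 0.0001, "ty": 0.0005, "tz": 0, "rx": 0, "ry": 0, "rz": 0}, {"tx": 0, "ty": 0, "tz": 0, "rx": 0, "ry": 0, "rz": 0}], hand=0.482)

```text
clock: 18.27
eef_pos: [480.5, -158.1, 78.3]
tool_rot: [3.141, -0.001, -0.186]
wrist_force: [-1.6, 0.1, 5.8]
gripper_width: 0.519
grip_force: 6.2
```

move_arm(commands=[{"tx": 0.0001, "ty": 0.0005, "tz": 0, "rx": 0, "ry": 0, "rz": 0}, {"tx": 0, "ty": 0, "tz": 0, "rx": 0, "ry": 0, "rz": 0}, {"tx": 0, "ty": 0, "tz": 0, "rx": 0, "ry": 0, "rz": 0}], hand=0.468)

```text
clock: 18.52
eef_pos: [480.7, -157.5, 78.2]
tool_rot: [3.141, -0.001, -0.186]
wrist_force: [-0.7, -1.2, 3.9]
gripper_width: 0.532
grip_force: 3.4
```

```bash
python3 st.py
```

```text
t 18.6167 pos [ 480.66 -157.54   78.13] local 77.47 -414.35 Flat -1.54 Fz 4.6 Fx -0.5 grip 3.44 open 46.76 0.1
```

move_arm(commands=[{"tx": 0, "ty": 0, "tz": 0, "rx": 0, "ry": 0, "rz": 0}, {"tx": 0, "ty": 0, "tz": 0, "rx": 0, "ry": 0, "rz": 0}], hand=0.43)

```text
clock: 18.83
eef_pos: [480.2, -157.0, 77.4]
tool_rot: [-3.141, 0.001, -0.186]
wrist_force: [0.3, -0.2, -1.0]
gripper_width: 0.568
grip_force: 0.0
```

move_arm(commands=[{"tx": 0, "ty": 0, "tz": 0, "rx": 0, "ry": 0, "rz": 0}, {"tx": 0, "ty": 0, "tz": 0, "rx": 0, "ry": 0, "rz": 0}, {"tx": 0, "ty": 0, "tz": 0, "rx": 0, "ry": 0, "rz": 0}], hand=0.15)

```text
clock: 19.08
eef_pos: [480.3, -157.1, 77.6]
tool_rot: [-3.141, 0.0, -0.186]
wrist_force: [0.3, -0.0, 0.1]
gripper_width: 0.774
grip_force: 0.0
```

move_arm(commands=[{"tx": 0, "ty": 0, "tz": 0.005, "rx": 0, "ry": 0, "rz": 0}, {"tx": 0, "ty": 0, "tz": 0.015, "rx": 0, "ry": 0, "rz": 0}, {"tx": 0, "ty": 0, "tz": 0.025, "rx": 0, "ry": 0, "rz": 0}, {"tx": 0, "ty": 0, "tz": 0.03, "rx": 0, "ry": 0, "rz": 0}, {"tx": 0, "ty": 0, "tz": 0.03, "rx": 0, "ry": 0, "rz": 0}, {"tx": 0, "ty": 0, "tz": 0.02, "rx": 0, "ry": 0, "rz": 0}, {"tx": 0, "ty": 0, "tz": 0.01, "rx": 0, "ry": 0, "rz": 0}, {"tx": 0, "ty": 0, "tz": 0, "rx": 0, "ry": 0, "rz": 0}])

```text
clock: 19.75
eef_pos: [481.0, -157.6, 214.7]
tool_rot: [3.14, -0.003, -0.186]
wrist_force: [-0.1, 0.2, -0.3]
gripper_width: 0.85
grip_force: 0.0
```

```bash
python3 st.py; python3 - <<'E'
from h import *
w=snap('wrist','w4');b=snap('side','side4')
cv2.imwrite('pics/c4.png',np.hstack([cv2.resize(w['frame'][:,:,::-1],(400,300),interpolation=2),cv2.resize(b['frame'][110:230,250:410,::-1],(400,300),interpolation=2)]))
E
```

```text
t 19.85 pos [ 480.48 -157.3   213.17] local 77.25 -414.16 Flat -0.03 Fz -0.34 Fx 0.04 grip 0.0 open 74.86 0.28
```

View pics/c4.png

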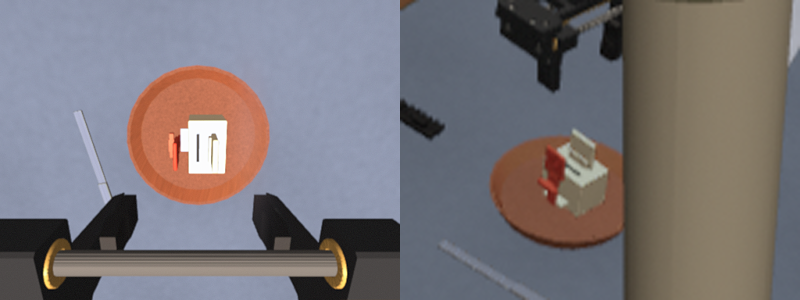

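The cassette stands upright in the dish at (200,145), centred on the rim circle (128–270, 66–204). The fingers are clear.

```bash
python3 -c "
from cell import env
print(env.job_done())"
```

```text
the job is handed in; nothing more can be done
None
```

The cassette was unlatched with the tab pressed about 6 mm, lifted out cleanly and set down upright near the dish's centre; the job is handed in, but it returned no verdict.

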